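Show where the horseman goes on the painting station

TASK

Show me where the mounted knight that stands on the pale grey work pad of the painting station belongs: point down at it, fingertips centred two or three centimetres above the rider's head, for at least a second, then point in the same way at the middle of the empty seat that fits its oblong base, and finish still pointing there. Only point: do not touch the station, the figures or the water cup, and leave them all standing just as they are.

Things in the scene. Friction and masses are not known exactly. Their poses are not given: they have to be found in the camera images.
- horseman_top (a point): the horseman to be put away: the mounted knight (grey plastic figure, rider with couched lance on a horse) that stands on the pale grey work pad, on an oblong base 60 x 30 x 4 mm. This point is at the top of the rider's helmet crest, over the middle of the base, 65 mm above the base's underside. z is up, -x the way the horse faces. Figures stand loose and tip easily
- oblong_seat_empty (a point): the empty oblong seat: a hole 62 x 32 mm, 6 mm deep, in the middle of a light wooden seat plate (96 mm square) on the raised shelf of the painting station; the black shelf shows through it. This point is at the middle of the hole, level with the plate's upper face (46 mm above the desk). z is up, x runs along the hole's length. The four plates stand side by side, 98 mm apart, in any order
- oblong_seat_taken (a point): the other seat plate with the same oblong hole; the second horseman stands in it. Point at the middle of the hole, level with the plate's upper face
- big_square_seat (a point): seat plate with one big square hole 53 x 53 mm, empty (the ogre's place). Point at the middle of the hole, level with the plate's upper face
- small_square_seats (a point): seat plate with four small square holes 27 x 27 mm, the foot soldier in one of them, three empty. Point at the middle of the plate, level with its upper face
- horseman: the same horseman; origin at the middle of the base's underside
- second_horseman: an identical horseman already put away, standing in its oblong seat, its crest 105 mm above the desk; origin at the middle of the base's underside. Leave alone
- ogre: stout figure with a club on a 50 x 50 mm square base, 68 mm tall, also standing on the work pad; origin at the middle of the base's underside. Leave alone
- foot_soldier: small figure with shield and spear on a 25 x 25 mm base, 43 mm tall, in a small square seat; origin at the middle of the base's underside. Leave alone
- water_pot: clear plastic brush-water cup, 72 mm across and 75 mm tall, empty, on the desk to the right of the station; origin at the middle of its underside. Leave alone
- station: the painting station, fixed to the desk: a dark tray 240 mm deep (x) and 408 mm wide (y); origin at the middle of its underside. Front half: pale grey work pad, its top 10 mm above the desk, at x -101 to +7 mm; a brush lies along the front edge. Rear half: raised shelf, 40 mm above the desk, carrying the four seat plates, their middles at x +64 mm and y -147, -49, +49 and +147 mm. Side cheeks and back 52 mm high
- plate_free: the 6 mm plate with the empty oblong seat, fixed; origin at the middle of its underside
- plate_taken: the plate under the second horseman, fixed; origin at the middle of its underside
- plate_big: the plate with the big square hole, fixed; origin at the middle of its underside
- plate_small: the plate with the four small holes, fixed; origin at the middle of its underside
There are look-alikes about, which are no part of the job. Leave any purple, red or yellow look-alike of the horseman alone.

How it is judged:
By the outcome, as a careful person would: the job done as asked, in the order asked, and still so for the second after the job is handed in, with the robot touching nothing.
It also fails if it takes over 38 s, if anything falls off the work surface, if the arm or the gripper's body presses on something with over 40 N, if the wrist force passes 120 N, or if a joint passes its speed limit or range.

ROBOT

A 6-joint arm with a two-finger parallel gripper is mounted at the origin on the work surface. World frame = base frame: x ahead of the robot, y to its left, z up, the work surface at z = 0. Lengths are in m, angles in degrees, forces in N, time in s.
With the tool pointing down it reaches from about 0.3 to 0.75 m from the base axis. Payload 8.5 kg.
Tool frame: the origin (TCP) lies between the finger pads; the fingertips stand env.finger_overhang ahead of it and the grasp point (between the pads) lies 2 mm behind it (env.finger_overhang is the distance from the TCP to the fingertips, in m); z points along the fingers, y is the line along which they close (so a half turn about z gives the same grasp; the last joint's range is limited). The gripper opens to 85 mm and grips with 20 to 120 N. Pads are 22 mm wide; open, the fingers measure 114 mm over their backs; the gripper's body (76 mm by 85 mm) begins 54 mm behind the grasp point. The pads swing forward as they close: fully open they stand 13 mm farther back than shut.
Start: joints at [-88.425, 21.807, 74.336, -0, 83.858, -12.336], TCP at [0.132, -0.534, 0.248] pointing down, gripper open.
Joint ranges: [-178.18, 178.18], [-50.72, 133.34], [12.68, 142.11], [-81.47, 261.47], [9.98, 163.14], [-165.26, 165.26]. Speed limits (degrees/s): [136.94, 136.94, 180, 180, 180, 180].

INTERFACE

Orientations are given as a 3x3 rotation matrix whose columns are the frame's x, y, z axes.
In Python, from rig import env gives the robot as it stands. The module is installed in compiled form; this text tells all that it offers.
- The arm moves only by the tool jog_arm, never from a script. Its arguments are lists of equal length, an entry for each row: "hand": the finger opening in m, from 0 to 0.0854; "travel": the shift along the world's x, y, z in m, a list of three; "yaw": the turn about the world's z in rad. A call has exactly 5 rows; each row shifts and turns the commanded pose from where the row before left it; what a row does not reach is not made up. A row lasts 1/8 s, in which the tool goes at most 62.5 mm and 10.7 degrees, less where a joint would pass 70% of its speed; a pose out of reach is approached as far as the arm can. A call is refused whole if a number of a shift passes 0.0625 or a number of a turn 0.188, either way. A call with a gripper value outside its range is refused whole. The fingers move at their own pace and stop on an object; "grip_force" is the grip in N (left out, the last holds). Time passes only in rows, so rows that do not move let the fingers close, or fill a call up. It gives the time, the measured TCP pose, the force, the opening and the grip force at its end, in the units of the state.
- env.observe(): the state, without advancing time (a new reading comes with each control period).
- env.get_image(name): name is "scene" or "top"; returns the picture (400x640x3 uint8, red, green, blue); there is no depth.
- env.calibration(name): a dict with "fx", "fy", "cx", "cy" (pixels), "position" and "rotation" of the camera in the world. Camera axes: x right, y down, z forward; pixel columns grow to the right and rows downward; lengths in m; the calibration is good to about 2 mm. A picture is of the moment at which its call begins. calibration takes no time and is no camera call.
- env.close_job(): hands the job in; it is judged then, once.
The state is a dict: "time_s": time; "q": joint angles; "qvel": joint speeds; "joint_efforts": joint torques, N m; "position": TCP position; "tool_rot": TCP orientation; "ft_force": force on the tool from outside, world axes, zero at the start; "wrist_torque": the same for the moment, N m; "grip_width": finger opening in m; "gripper_force": force on a finger pad.
Only numpy, scipy, OpenCV 4.12 (cv2) and the standard library are available. Lean on these libraries where they do the work, as an engineer would, in place of code of your own. Each camera call takes 0.05 s, during which the arm holds its last target. There are 200 camera calls.

## Working session

There is one attempt and no reset: what is moved stays moved. The work goes in short steps, Python scripts to look and compute and a tool call to move; the robot and the scene stay as the last step left them, time stands still between calls to the robot, and variables do not carry over. Pictures are saved under pics/ and viewed, at most 10 in all, crops included, and the job is handed in when it is done.

Besides the shell and the picture viewer there is one more tool, called after "Call:" as a command line: name --pt "numbers of a row" for each row, then --argument value for the rest. jog_arm: Moves the arm, as the interface text tells. Its arguments: {"type":"object","properties":{"hand":{"type":"array"},"travel":{"type":"array"},"yaw":{"type":"array"},"grip_force":{"type":"number"}},"required":["hand","travel","yaw"]}

```bash
mkdir -p pics; python3 - <<'E'
from rig import env
import cv2
for n in("scene","top"):
    cv2.imwrite(f"pics/{n}0.png",env.get_image(n)[:,:,::-1]); c=env.calibration(n); print(n,c)
print(env.finger_overhang); s=env.observe(); print(s["time_s"],s["position"],s["tool_rot"],s["grip_width"])
E
```

```text
scene {'fx': 365.06261549229174, 'fy': 365.06261549229174, 'cx': 325.8005480944468, 'cy': 197.04939448988682, 'position': array([ 1.1626934 , -0.23006088,  0.51591818]), 'rotation': array([[ 0.15688444,  0.54187584, -0.82568629],
       [ 0.98745989, -0.07115391,  0.14092581],
       [ 0.01761348, -0.83744116, -0.5462436 ]])}
top {'fx': 464.57996024048293, 'fy': 464.57996024048293, 'cx': 320.8388598244729, 'cy': 200.0834282392104, 'position': array([ 0.34668059, -0.10606822,  0.95706664]), 'rotation': array([[ 0.0644399 , -0.97546147,  0.2105289 ],
       [-0.99791431, -0.06379497,  0.00986069],
       [ 0.00381196, -0.21072523, -0.9775379 ]])}
0.017
0.1 [ 0.13223313 -0.53362993  0.24779356] [[ 9.70662864e-01  2.40444596e-01 -2.88021046e-05]
 [ 2.40444440e-01 -9.70662082e-01  1.26237785e-03]
 [ 2.75574821e-04 -1.23226860e-03 -9.99999203e-01]] 0.08541249537007646
```

View pics/scene0.png

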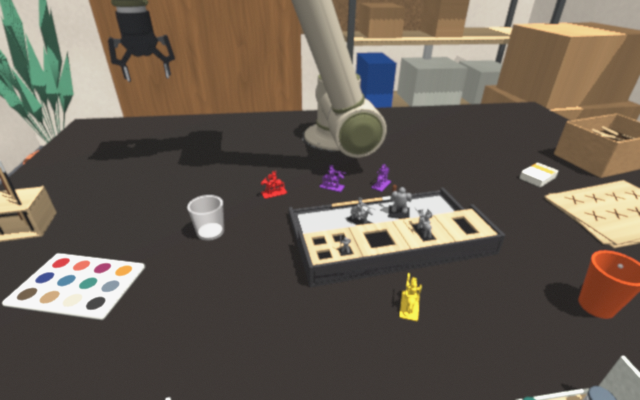

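View pics/top0.png

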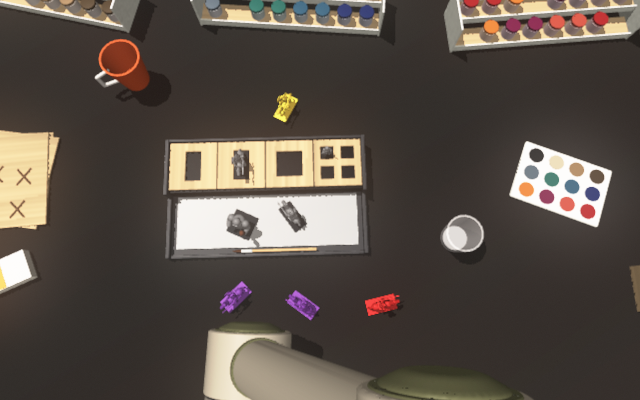

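The top view shows these candidates:
- **Grey figures:** horseman on the pad (292,215), ogre on the pad (241,224), second horseman seated (241,163), foot soldier (327,152).
- **Look-alikes:** purple (235,297) and (302,305), red (382,304), yellow (286,107).
- **Seats:** empty oblong (193,166), taken oblong (241,163), big square (289,163), small squares (338,162).

I choose the figure at (292,215) and the seat at (193,166), and check them in one crop.

```bash
cat > h.py <<'E'
import numpy as np
from rig import env
def ray(n,u,v):
    c=env.calibration(n); d=c["rotation"]@np.array([(u-c["cx"])/c["fx"],(v-c["cy"])/c["fy"],1]); return c["position"],d
def onz(n,u,v,z):
    p,d=ray(n,u,v); return p+d*(z-p[2])/d[2]
def proj(n,X):
    c=env.calibration(n); q=c["rotation"].T@(np.array(X)-c["position"]); return q[0]/q[2]*c["fx"]+c["cx"],q[1]/q[2]*c["fy"]+c["cy"]
E
python3 - <<'E'
import cv2,numpy as np
from h import *
t=cv2.imread("pics/top0.png"); s=cv2.imread("pics/scene0.png")
a=cv2.resize(t[130:260,160:370],None,fx=3.8,fy=3.8,interpolation=cv2.INTER_CUBIC)[:,:800]
cv2.imwrite("pics/ctop.png",a)
b=cv2.resize(s[180:280,330:510],None,fx=4.4,fy=4.4,interpolation=cv2.INTER_CUBIC)[:,:800]
cv2.imwrite("pics/cscene.png",b)
g=t.max(2)
# dark hole within the plate
w=np.zeros_like(g); w[146:186,176:210]=(g[146:186,176:210]<90)
n,l,st,ce=cv2.connectedComponentsWithStats(w); i=1+st[1:,4].argmax(); print("hole",st[i],ce[i],onz("top",*ce[i],.046))
# horseman dark blob on pad
w=np.zeros_like(g); w[198:236,268:315]=(g[198:236,268:315]<150)
n,l,st,ce=cv2.connectedComponentsWithStats(w); i=1+st[1:,4].argmax(); print("horse",st[i],ce[i],onz("top",*ce[i],.014))
for u,v in [(168,143),(364,138),(366,190),(170,193)]: print(onz("top",u,v,.046))
E
```

```text
hole [186 152  15  12  94] [192.0106383  155.93617021] [0.61789336 0.17207412 0.046     ]
horse [279 202  28  30 374] [293.4197861  217.17112299] [ 0.51016937 -0.04251834  0.014     ]
[0.64229229 0.22473819 0.046     ]
[ 0.67967707 -0.17741952  0.046     ]
[ 0.56959157 -0.18640341  0.046     ]
[0.53764163 0.20662949 0.046     ]
```

View pics/ctop.png

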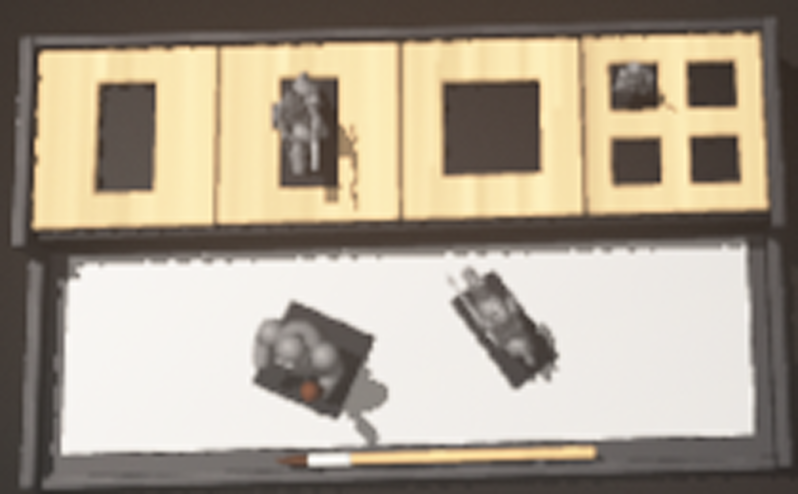

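View pics/cscene.png

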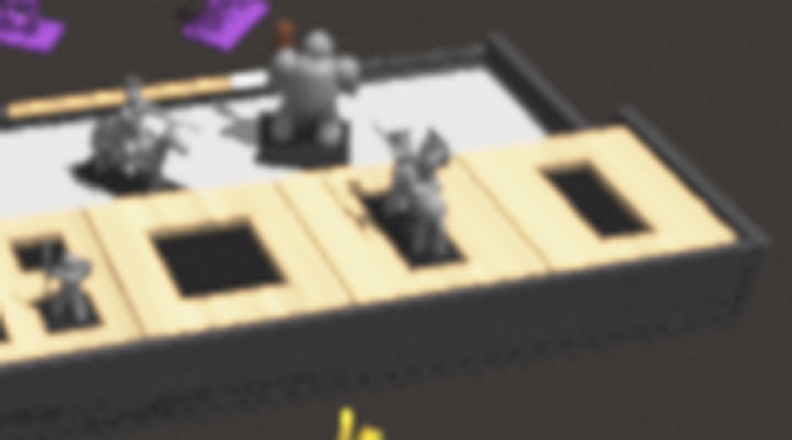

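The crops confirm both. The horseman on an oblong base is at ctop (505,328), with its crest at cscene (133,82). The empty oblong hole's middle is at ctop (126,137), and in cscene its corners are (543,168), (590,160), (652,230), (607,240).

```bash
python3 - <<'E'
import cv2,numpy as np
from h import *
f=lambda x,o,k:(x+.5)/k-.5+o
T=lambda u,v:(f(u,160,3.8),f(v,130,3.8)); S=lambda u,v:(f(u,330,4.4),f(v,180,4.4))
q=[(99,83),(155,83),(153,190),(97,190)]
P=[onz("top",*T(*p),.046) for p in q]; print("hole",np.mean(P,0),[np.linalg.norm(P[i]-P[i-1]) for i in range(4)])
P=[onz("scene",*S(*p),.046) for p in[(543,168),(590,160),(652,230),(607,240)]]; print("hole scene",np.mean(P,0),[np.linalg.norm(P[i]-P[i-1]) for i in range(4)])
q=[(450,305),(495,268),(558,352),(516,388)]
P=[onz("top",*T(*p),.014) for p in q]; print("base",np.mean(P,0),[np.linalg.norm(P[i]-P[i-1]) for i in range(4)])
m=np.mean(P,0); m[2]=.075
print("crest scene",onz("scene",*S(133,80),.075)); u,v=proj("top",m); print("crest exp top crop",(u-160)*3.8,(v-130)*3.8, "scene crop",[ (a-o)*4.4 for a,o in zip(proj("scene",m),(330,180))])
E
```

```text
hole [0.59786182 0.16800353 0.046     ] [np.float64(0.05966975188810554), np.float64(0.030179991241774853), np.float64(0.05966176843256976), np.float64(0.029782487362648633)]
hole scene [0.59791811 0.16970769 0.046     ] [np.float64(0.05806505756847132), np.float64(0.026860971960997414), np.float64(0.0570409498671724), np.float64(0.025274989704103152)]
base [ 0.51258877 -0.04028889  0.014     ] [np.float64(0.05826040427675238), np.float64(0.03176330982972028), np.float64(0.057984806164145766), np.float64(0.029855181599880598)]
crest scene [ 0.50899859 -0.04212711  0.075     ]
crest exp top crop 496.52601724807346 305.32893194150876 scene crop [np.float64(136.55325052190727), np.float64(81.93472596805813)]
```

Call:
jog_arm --hand '[0,0,0,0,0]' --pt "0.025 0.033 0" --pt "0.025 0.033 0" --pt "0.025 0.033 0" --pt "0.025 0.033 0" --pt "0.025 0.033 0" --yaw '[0,0,0,0,0]'

```text
time_s: 0.72
position: [0.2578, -0.3676, 0.2481]
tool_rot: [[0.971, 0.24, -0.0], [0.24, -0.971, 0.001], [-0.0, -0.001, -1.0]]
ft_force: [0.1, -0.0, 0.6]
grip_width: 0.0002
gripper_force: 0.0
```

Call:
jog_arm --hand '[0,0,0,0,0]' --pt "0.025 0.033 0" --pt "0.025 0.033 0" --pt "0.025 0.033 0" --pt "0.025 0.033 0" --pt "0.025 0.033 0" --yaw '[0,0,0,0,0]'

```text
time_s: 1.35
position: [0.3828, -0.2026, 0.2482]
tool_rot: [[0.971, 0.24, -0.0], [0.24, -0.971, 0.0], [-0.0, -0.0, -1.0]]
ft_force: [-0.3, -0.5, 0.3]
grip_width: 0.0003
gripper_force: 0.0
```

Call:
jog_arm --hand '[0,0,0,0,0]' --pt "0.025 0.033 0" --pt "0.025 0.033 0" --pt "0.025 0.033 0" --pt "0.025 0.033 0" --pt "0.025 0.033 0" --yaw '[0,0,0,0,0]'

```text
time_s: 1.98
position: [0.5078, -0.0376, 0.248]
tool_rot: [[0.971, 0.241, -0.001], [0.241, -0.971, 0.0], [-0.001, -0.0, -1.0]]
ft_force: [-0.3, -0.0, 0.2]
grip_width: 0.0
gripper_force: 0.0
```

Call:
jog_arm --hand '[0,0,0,0,0]' --pt "0.003 -0.0035 -0.03" --pt "0 0 -0.04" --pt "0 0 -0.03" --pt "0 0 -0.015" --pt "0 0 0" --yaw '[0,0,0,0,0]'

```text
time_s: 2.6
position: [0.5097, -0.0422, 0.1323]
tool_rot: [[0.971, 0.24, -0.003], [0.24, -0.971, 0.001], [-0.002, -0.001, -1.0]]
ft_force: [-0.8, -0.1, 0.1]
grip_width: 0.0001
gripper_force: 0.0
```

```bash
python3 - <<'E'
import cv2,numpy as np
from h import *
s=env.get_image("scene")[:,:,::-1]; p=env.observe()["position"]; print(p)
b=cv2.resize(s[120:240,300:440],None,fx=5,fy=5,interpolation=cv2.INTER_CUBIC)
tip=p-[0,0,.017]
for X in (tip,tip-[0,0,.01],tip+[0,0,.013],[.511,-.041,.075]): print([(a-o)*5+2 for a,o in zip(proj("scene",X),(300,120))])
cv2.imwrite("pics/tip1.png",b)
E
```

```text
[ 0.51017508 -0.04234371  0.13325839]
[np.float64(307.9423596906086), np.float64(312.12034083216406)]
[np.float64(306.30989267803454), np.float64(332.0141617343637)]
[np.float64(310.0989063118861), np.float64(285.8399002961627)]
[np.float64(304.7533771390898), np.float64(393.25978745605494)]
```

View pics/tip1.png

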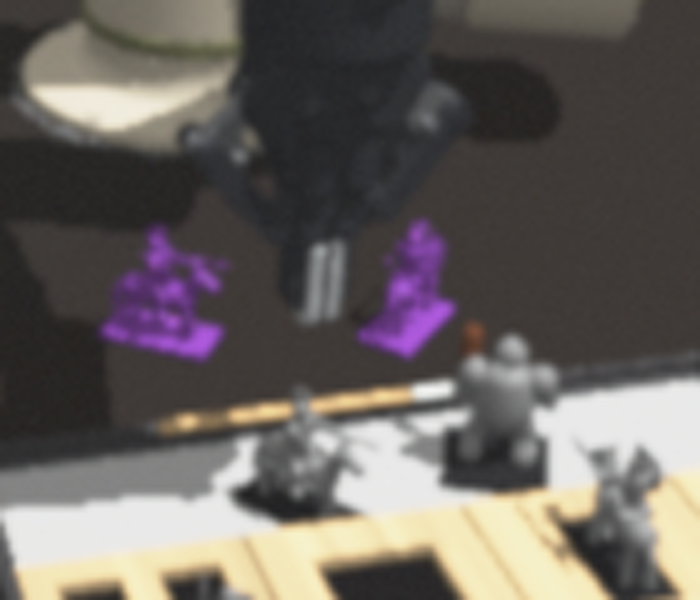

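The tip bottom is at about (316,320) and the crest at (301,388). The overhang agrees, and the tips sit a few mm too far right. The compromise is y −0.043 and 15 mm lower, then hold over 1 s.

Call:
jog_arm --hand '[0,0,0,0,0]' --pt "0 -0.001 -0.008" --pt "0 0 -0.008" --pt "0 0 0" --pt "0 0 0" --pt "0 0 0" --yaw '[0,0,0,0,0]'

```text
time_s: 3.28
position: [0.5103, -0.0433, 0.1175]
tool_rot: [[0.971, 0.24, 0.0], [0.24, -0.971, -0.0], [0.0, 0.0, -1.0]]
ft_force: [-0.2, 1.1, 0.1]
grip_width: 0.0003
gripper_force: 0.0
```

```bash
python3 - <<'E'
import cv2,numpy as np
from h import *
s=env.get_image("scene")[:,:,::-1]; o=env.observe(); p=o["position"]; print(p,o["time_s"])
b=cv2.resize(s[150:230,320:420],None,fx=8,fy=8,interpolation=cv2.INTER_CUBIC)[:600]
tip=p-[0,0,.017]
for X in (tip,[.511,-.042,.075]): print([(a-o)*8+3.5 for a,o in zip(proj("scene",X),(320,150))])
R=o["tool_rot"]
for t in(.007,.014): print(t,[[int((a-o)*8+3.5) for a,o in zip(proj("scene",tip+R@[x,y,0]),(320,150))] for x,y in((.011,t),(.011,-t),(-.011,-t),(-.011,t))])
cv2.imwrite("pics/tip2.png",b)
E
```

```text
[ 0.51030671 -0.04336769  0.11752567] 3.325
[np.float64(325.3508973894918), np.float64(310.0813112864969)]
[np.float64(324.3735698858113), np.float64(389.7753433044493)]
0.007 [[321, 335], [367, 325], [329, 285], [283, 295]]
0.014 [[297, 340], [390, 320], [352, 280], [260, 300]]
```

View pics/tip2.png

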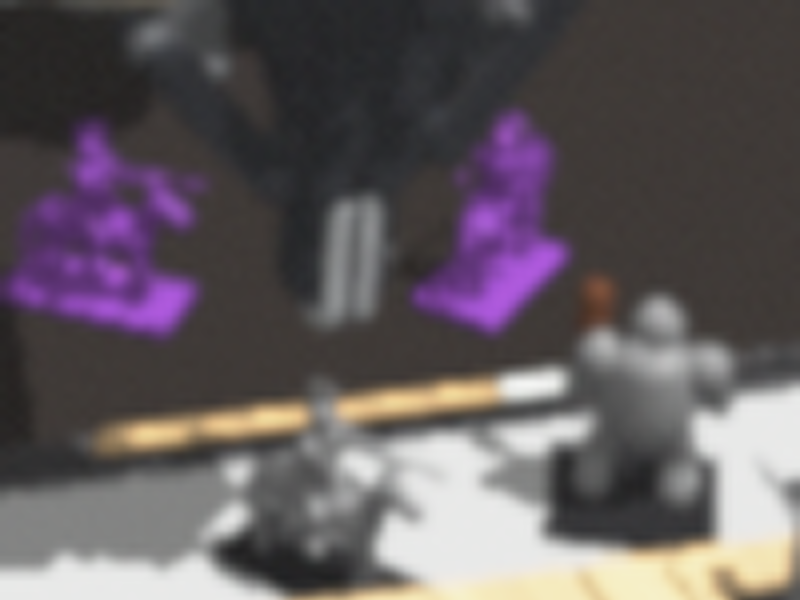

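The tips (bottom about (345,325), axis about 331) are over the crest (321,383) to within about 2 mm, with a gap of about 25 mm. Now I hold.

Call:
jog_arm --hand '[0,0,0,0,0]' --pt "0 0 0" --pt "0 0 0" --pt "0 0 0" --pt "0 0 0" --pt "0 0 0" --yaw '[0,0,0,0,0]'

```text
time_s: 3.95
position: [0.5102, -0.0433, 0.1173]
tool_rot: [[0.971, 0.24, -0.0], [0.24, -0.971, 0.0], [-0.0, -0.0, -1.0]]
ft_force: [1.1, 0.7, 0.2]
grip_width: -0.0
gripper_force: 0.0
```

Call:
jog_arm --hand '[0,0,0,0,0]' --pt "0 0 0" --pt "0 0 0" --pt "0 0 0" --pt "0 0 0" --pt "0 0 0" --yaw '[0,0,0,0,0]'

```text
time_s: 4.58
position: [0.5102, -0.0433, 0.1173]
tool_rot: [[0.971, 0.24, 0.0], [0.24, -0.971, -0.0], [-0.0, 0.0, -1.0]]
ft_force: [0.3, -0.5, 0.1]
grip_width: -0.0
gripper_force: 0.0
```

Call:
jog_arm --hand '[0,0,0,0,0]' --pt "0 0 0" --pt "0 0 0" --pt "0 0 0" --pt "0 0 0.04" --pt "0 0 0.06" --yaw '[0,0,0,0,0]'

```text
time_s: 5.2
position: [0.5095, -0.0432, 0.2174]
tool_rot: [[0.971, 0.24, -0.004], [0.24, -0.971, 0.001], [-0.003, -0.002, -1.0]]
ft_force: [0.9, -0.8, -0.6]
grip_width: -0.0004
gripper_force: 0.0
```

Call:
jog_arm --hand '[0,0,0,0,0]' --pt "0.011 0.026 0" --pt "0.011 0.026 0" --pt "0.011 0.026 0" --pt "0.011 0.026 0" --pt "0.011 0.026 0" --yaw '[0,0,0,0,0]'

```text
time_s: 5.82
position: [0.5655, 0.0875, 0.2173]
tool_rot: [[0.971, 0.24, -0.0], [0.24, -0.971, -0.0], [-0.0, 0.0, -1.0]]
ft_force: [-0.3, -1.0, 0.4]
grip_width: 0.0001
gripper_force: 0.0
```

Call:
jog_arm --hand '[0,0,0,0,0]' --pt "0.011 0.026 0" --pt "0.011 0.026 0" --pt "0.011 0.026 0" --pt "0 0 0" --pt "0 0 0" --yaw '[0,0,0,0,0]'

```text
time_s: 6.45
position: [0.598, 0.1642, 0.2172]
tool_rot: [[0.971, 0.24, -0.0], [0.24, -0.971, -0.0], [-0.001, 0.0, -1.0]]
ft_force: [-0.7, 0.5, 0.1]
grip_width: -0.0001
gripper_force: 0.0
```

Call:
jog_arm --hand '[0,0,0,0,0]' --pt "0 0.003 -0.04" --pt "0 0 -0.045" --pt "0 0 -0.03" --pt "0 0 -0.014" --pt "0 0 0" --yaw '[0,0,0,0,0]'

```text
time_s: 7.08
position: [0.5982, 0.1671, 0.0883]
tool_rot: [[0.971, 0.24, -0.001], [0.24, -0.971, -0.0], [-0.001, -0.0, -1.0]]
ft_force: [0.2, 0.1, -0.2]
grip_width: 0.0001
gripper_force: 0.0
```

Call:
jog_arm --hand '[0,0,0,0,0]' --pt "0 0 0" --pt "0 0 0" --pt "0 0 0" --pt "0 0 0" --pt "0 0 0" --yaw '[0,0,0,0,0]'

```text
time_s: 7.7
position: [0.5983, 0.1677, 0.0884]
tool_rot: [[0.971, 0.24, 0.0], [0.24, -0.971, 0.0], [0.0, 0.0, -1.0]]
ft_force: [-0.3, 0.2, -1.3]
grip_width: -0.0001
gripper_force: 0.0
```

```bash
python3 - <<'E'
import cv2
from h import *
s=env.get_image("scene")[:,:,::-1]; o=env.observe(); print(o["position"],o["time_s"])
for X in (o["position"]-[0,0,.017],[.598,.168,.046]): print([(a-b)*4+1.5 for a,b in zip(proj("scene",X),(330,150))])
cv2.imwrite("pics/tip3.png",cv2.resize(s[150:280,330:520],None,fx=4,fy=4,interpolation=cv2.INTER_CUBIC))
E
```

```text
[0.59823524 0.16766674 0.08837162] 7.75
[np.float64(550.4322827220258), np.float64(262.45842570420996)]
[np.float64(539.902913372131), np.float64(300.6841094654782)]
```

View pics/tip3.png

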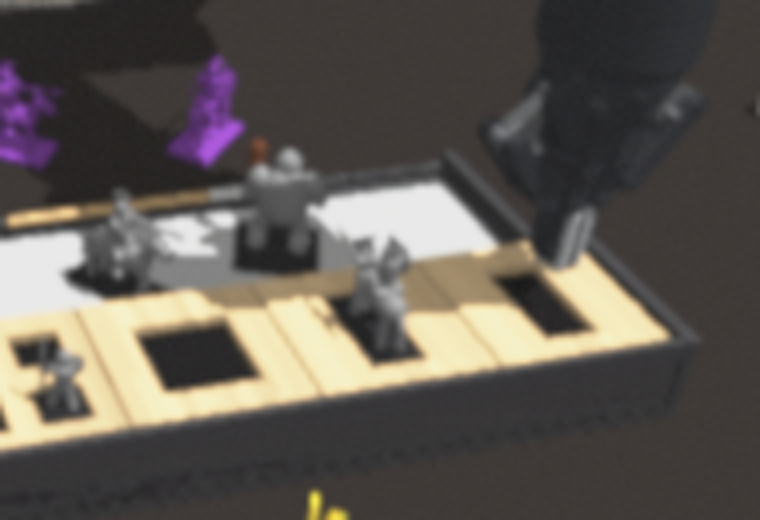

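The tips (about (560,264)) are above the middle of the empty oblong hole (about (545,304)), and all the figures are still standing. I hold a little longer, then hand in.

Call:
jog_arm --hand '[0,0,0,0,0]' --pt "0 0 0" --pt "0 0 0" --pt "0 0 0" --pt "0 0 0" --pt "0 0 0" --yaw '[0,0,0,0,0]'

```text
time_s: 8.38
position: [0.5983, 0.1676, 0.0883]
tool_rot: [[0.971, 0.24, 0.0], [0.24, -0.971, -0.0], [0.0, 0.0, -1.0]]
ft_force: [0.9, 1.3, -0.3]
grip_width: 0.0002
gripper_force: 0.0
```

Call:
jog_arm --hand '[0,0,0,0,0]' --pt "0 0 0" --pt "0 0 0" --pt "0 0 0" --pt "0 0 0" --pt "0 0 0" --yaw '[0,0,0,0,0]'

```text
time_s: 9.0
position: [0.5982, 0.1677, 0.0883]
tool_rot: [[0.971, 0.24, -0.0], [0.24, -0.971, -0.0], [-0.0, 0.0, -1.0]]
ft_force: [0.8, -0.1, -0.8]
grip_width: -0.0
gripper_force: 0.0
```

```bash
python3 -c "
from rig import env
print(env.close_job())"
```

```text
the job is handed in; nothing more can be done
None
```

The job is handed in at about 9 s: the arm pointed about 2.5 cm above the rider's head for over 1.5 s, then about 2.5 cm above the middle of the empty oblong seat, where it still points; I saw no contact and all the figures still stood.

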